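# Nudge a brass blank home against the hidden stop of a drill jig

### The job

Take the tapping bar out of the wooden block and, with its brass foot, nudge the brass blank gently, a little at a time, into the drill jig until it sits fully home against the stop hidden under the blue plate. Do not knock the blank along or press it hard on the stop, and keep the gripper itself off the blank. Then stand the bar back in its hole, and leave the other things on the bench where they are.

Things in the scene. Friction and masses are not known exactly. Their poses are not given: they have to be found in the camera images.
- jig: drill jig bolted to the bench: dark base plate 190 x 86 x 12 mm, two steel rails with a 22 mm wide channel, blue bushing plate over it, top at 39.5 mm (bushings 44.5). Origin: under the channel's centre line, on the bench; +x = the way the blank goes in, z up. In x: base plate from -78 to +112 mm, rails from -62, bushing plate from -42 to +100. Fixed; it stands elsewhere each time
- blank: brass bar 150 x 20 x 14 mm (x, y, z), 0.29 to 0.43 kg, lying in the jig's channel, its underside 12 mm above the bench; origin at the centre of its underside, x along its length, pointing into the jig. Its back end sticks out of the open end, to the last. It slides with about 1 to 4 N of push; more than 12 N from the bar marks it, over 100 mm/s is a knock
- blank_back (a point): centre of the blank's back end face, the one that sticks out (19 mm above the bench): where to nudge it
- blank_front (a point): centre of the blank's front end face, hidden under the bushing plate. It has to meet the flat face of the jig's stop block ('stop' in the rules), clamped in the channel under that plate; rigid, and never measured: it is set to a different depth each time and the blank has 8 to 70 mm to go, which only the rise of the push tells
- bar: tapping bar, 110 mm long, 0.12 kg, standing in its hole: brass foot 12 x 12 mm from its lower end up to 46 mm, above it a black grip 18 x 18 mm from 46 to 110 mm. Origin: centre of its lower end; x and y square to its flat sides, z up along it
- block: wooden tool block 150 x 56 x 40 mm, fixed; origin at the centre of its underside, x along its length. The bar's hole is 16 x 16 mm, square to the block, 32 mm deep (floor 8 mm above the bench), centred at x = -45 mm, y = 0. A red screwdriver (117 mm high) and a yellow broach (105 mm) are fixed at its other end, x = +40 to +52 mm. It and the white tray change sides
- tray: white parts tray 150 x 90 x 22 mm, fixed, not part of the job; origin at the centre of its underside
- tin: loose bystander: round dark tin of spring bars, 80 mm wide, 20 mm high; origin at the centre of its underside
- done_blank: loose bystander: a finished brass blank, 150 x 20 x 14 mm, with three drilled holes; origin at the centre of its underside
- oil: loose bystander: small amber oil bottle with a red cap, 30 mm wide, 70 mm high; origin at the centre of its underside
- watch: loose bystander: steel watch head with a black dial, 42 mm wide, 10 mm high; origin at the centre of its underside
- loupe: loose bystander: black eyeglass, 34 mm wide, 24 mm high; origin at the centre of its underside
- wood_rest: loose bystander: small wooden rest 62 x 44 x 26 mm; origin at the centre of its underside

How it is judged:
By the outcome, as a careful person would: the job done as asked, in the order asked, and still so for the second after the job is handed in, with the robot touching nothing.
It also fails if it takes over 72 s, if anything falls off the work surface, if the arm or the gripper's body presses on something with over 40 N, if the wrist force passes 120 N, or if a joint passes its speed limit or range.

### The arm

A 7-joint arm with a two-finger parallel gripper is mounted at the origin on the work surface. World frame = base frame: x ahead of the robot, y to its left, z up, the work surface at z = 0. Lengths are in m, angles in rad, forces in N, time in s.
With the tool pointing down it reaches from about 0.4 to 0.85 m from the base axis. Payload 6.9 kg.
Tool frame: the origin (TCP) lies at the very end of the fingers, on their centre line; the grasp point (between the pads) lies manip.grasp_offset behind it (manip.grasp_offset is the distance from the TCP to the grasp point, in m); z points along the fingers, y is the direction in which the jaws open and shut (so a half turn about z gives the same grasp; the last joint's range is limited). The gripper opens to 85 mm and grips with 20 to 120 N. Pads are 22 mm wide; open, the fingers measure 114 mm over their backs; the gripper's body (76 mm by 85 mm) begins 54 mm behind the grasp point. The pads swing forward as they close: fully open they stand 13 mm farther back than shut.
Start: joints at [1.391, 0.507, -0.238, 1.5, 0.126, 1.149, -0.155], TCP at [0.176, -0.6, 0.231] pointing down, gripper open.
Joint ranges: [-3.08, 3.08], [-0.24, 2.05], [-1.43, 1.35], [0, 2.5], [-1.52, 4.66], [0.17, 1.96], [-2.89, 2.89]. Speed limits (rad/s): [2.39, 2.39, 3.14, 3.14, 3.14, 3.14, 3.14].

### API

Orientations are given as a unit quaternion [w, x, y, z].
In Python, from bench import manip, snapshot, camera_model gives the robot as it stands. The module is installed in compiled form; this text tells all that it offers.
- The arm moves only by the tool play_rows, never from a script. Its argument "commands" is a list of rows, each a list of 5 numbers: the closure, from 0 (fully open) to 1 (shut), then the shift along the world's x, y, z in cm, then the turn about the world's z in rad. In form: [[gripper, dx, dy, dz, spin], ...]. A call has exactly 8 rows; each row is the pose to reach, as a shift and turn from the pose commanded when the call began; what a row does not reach only later rows make up. A row lasts 1/10 s, in which the tool goes at most 50 mm and 8.59 degrees, less where a joint would pass 70% of its speed; a pose out of reach is approached as far as the arm can. A call with a gripper value outside its range is refused whole. The fingers move at their own pace and stop on an object; the grip force is fixed at half the most. Time passes only in rows, so rows that repeat a pose let the fingers close, or fill a call up. It gives the time, the measured TCP pose, the force and the opening at its end, in the units of the state.
- manip.get_obs(): the state, without advancing time (a new reading comes with each control period).
- snapshot(name): name is "side" or "top" or "wrist"; returns the picture (384x512x3 uint8, blue, green, red); there is no depth.
- camera_model(name): a dict with "camera_matrix" (3x3 intrinsics, pixels), "R" (3x3) and "t" (3): a world point X has camera coordinates R X + t. Camera axes: x right, y down, z forward; pixel columns grow to the right and rows downward; lengths in m; the calibration is good to about 2 mm. A picture is of the moment at which its call begins: read the wrist's pose just before it. camera_model takes no time and is no camera call; for the wrist camera it gives the pose at the moment of the call.
- manip.finish_job(): hands the job in, once; it reports no verdict.
The state is a dict: "clock": time; "qpos": joint angles; "joint_vel": joint speeds; "effort": joint torques, N m; "eef_pos": TCP position; "eef_rot": TCP orientation; "ft_force": force on the tool from outside, world axes, zero at the start; "torque": the same for the moment, N m; "opening": finger opening in m.
Only numpy, scipy, OpenCV 4.12 (cv2) and the standard library are available. Lean on these libraries where they do the work, as an engineer would, in place of code of your own. Each camera call takes 0.05 s, during which the arm holds its last target. There are 200 camera calls.

## Working session

There is one attempt and no reset: what is moved stays moved. The work goes in short steps, Python scripts to look and compute and a tool call to move; the robot and the scene stay as the last step left them, time stands still between calls to the robot, and variables do not carry over. Pictures are saved under pics/ and viewed, about 8 in all and at most 12, crops included, and the job is handed in when it is done.

Besides the shell and the picture viewer there is one more tool, called after "Call:" in YAML: its name, and indented under it one key for each argument. play_rows: Moves the arm, as the interface text tells. Its arguments: {"type":"object","properties":{"commands":{"type":"array"}},"required":["commands"]}

```bash
mkdir -p pics; cat > h.py <<'E'
import numpy as np, cv2
from bench import manip, snapshot, camera_model
def cm(n):
    c=camera_model(n); return np.array(c["camera_matrix"]),np.array(c["R"]),np.array(c["t"])
def ray(c,uv,z):
    K,R,t=c; d=R.T@np.linalg.inv(K)@np.array([uv[0],uv[1],1.]); o=-R.T@t
    return o+d*(z-o[2])/d[2]
def proj(c,X):
    K,R,t=c; p=K@(R@np.array(X)+t); return p[:2]/p[2]
E
python3 - <<'E'
from h import *
print(manip.get_obs(), manip.grasp_offset)
a=snapshot("top");b=snapshot("side")
cv2.imwrite("pics/top0.png",a);cv2.imwrite("pics/side0.png",b)
np.savez("cams0.npz",**{n+k:v for n in("top","side") for k,v in zip("KRt",cm(n))})
for n in("top","side"):
    K,R,t=cm(n);print(n,-R.T@t,R[2],K[0,0])
cv2.imwrite("pics/top0b.png",cv2.resize(a,(800,600),interpolation=cv2.INTER_CUBIC))
cv2.imwrite("pics/side0b.png",cv2.resize(b,(800,600),interpolation=cv2.INTER_CUBIC))
E
```

```text
{'clock': 0.0, 'qpos': array([ 1.39150621,  0.5083294 , -0.23746694,  1.50115437,  0.12565364,
        1.14889904, -0.15477074]), 'joint_vel': array([-6.97123085e-05, -3.20464586e-04, -3.10755682e-04, -3.44995814e-04,
       -3.35376857e-05, -4.47826142e-04,  1.01534828e-03]), 'effort': array([ 8.53483198e-04, -6.20586848e+01, -2.18568228e+00, -2.49649394e+01,
        1.28099971e-02,  1.20597740e-02,  1.60246958e-05]), 'eef_pos': array([ 0.17536099, -0.59935693,  0.23042547]), 'eef_rot': array([-8.94039752e-04,  9.89879996e-01,  1.41904102e-01, -1.39698947e-04]), 'ft_force': array([-0.00600651, -0.59900633, -0.4568276 ]), 'torque': array([-0.02208592,  0.04104281,  0.00257228]), 'opening': 0.08525001895914752} 0.0187
top [0.53562482 0.0037965  0.81359657] [ 0.07378563  0.01894785 -0.99709411] 350.63832424198574
side [ 0.32669311 -0.47488293  0.58202926] [ 0.38212768  0.60423051 -0.69920235] 391.07641678696774
```

View pics/top0b.png

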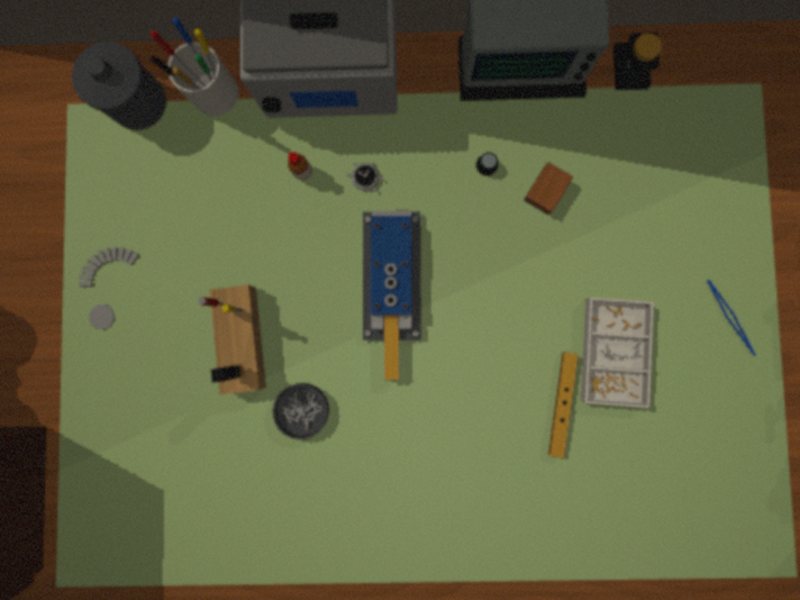

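View pics/side0b.png

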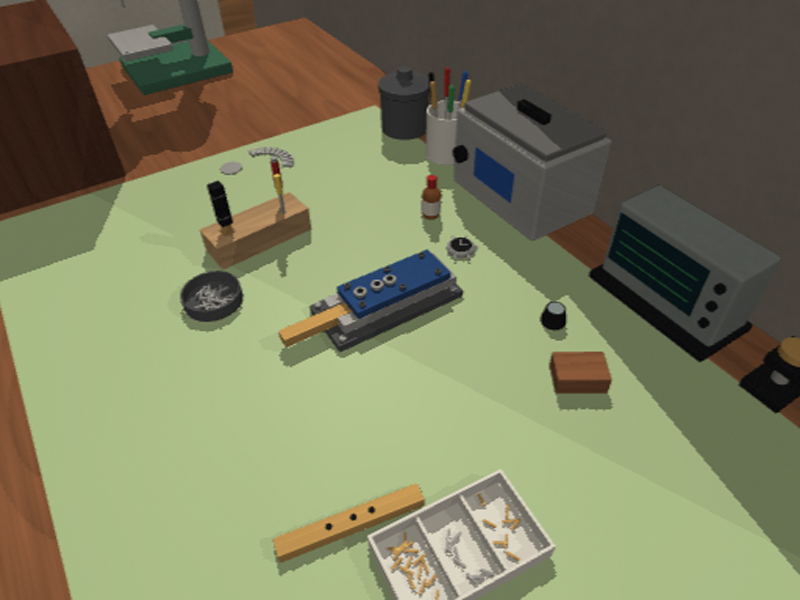

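The top view (scaled 800x600) shows the jig at centre (base 363–421, 210–342), with the blank sticking out down to (392,380). The block is at left, (212–265, 285–392), with the black bar top near (226,373). The tin is at (301,411), between the block and the robot. The side view agrees.

```bash
python3 - <<'E'
from h import *
a=cv2.imread("pics/top0.png");c=cm("top")
hsv=cv2.cvtColor(a,cv2.COLOR_BGR2HSV)
def rect(m,box,z,name):
    x0,y0,x1,y1=box; mm=np.zeros(m.shape,np.uint8); mm[y0:y1,x0:x1]=m[y0:y1,x0:x1]
    cs,_=cv2.findContours(mm,cv2.RETR_EXTERNAL,cv2.CHAIN_APPROX_NONE)
    k=max(cs,key=cv2.contourArea).reshape(-1,2)
    P=np.array([ray(c,p,z)[:2] for p in k])*1000
    r=cv2.minAreaRect(P.astype(np.float32)); print(name,np.round(r[0],1),np.round(r[1],1),round(r[2],2),'px',k.min(0),k.max(0))
    return P
blue=cv2.inRange(hsv,(100,90,40),(125,255,255))
rect(blue,(225,125,280,220),.0395,"plate")
br=cv2.inRange(hsv,(10,120,90),(30,255,255))
P=rect(br,(235,200,265,250),.026,"blank"); print("blank back x",np.sort(P[:,0])[:4])
dk=(hsv[...,2]<75).astype(np.uint8)*255
rect(dk,(225,125,280,225),.012,"base")
wood=cv2.inRange(hsv,(5,70,60),(28,255,255))
rect(wood,(130,178,175,255),.04,"block")
dk2=(hsv[...,2]<45).astype(np.uint8)*255
P=rect(dk2,(130,228,158,248),.118,"bar")
for p in [(150,230),(165,190)]: print(hsv[p[1],p[0]])
cv2.imwrite("pics/crop.png",np.hstack([cv2.resize(a[170:260,125:205],(480,540),interpolation=cv2.INTER_CUBIC),cv2.resize(a[195:255,228:278],(300,360),interpolation=cv2.INTER_CUBIC).repeat(1,0)[:540] if 0 else np.vstack([cv2.resize(a[195:255,228:278],(300,360),interpolation=cv2.INTER_CUBIC),np.zeros((180,300,3),np.uint8)])]))
E
```

```text
plate [634.7  32.4] [ 58.2 138.8] 88.78 px [237 138] [263 200]
blank [516.8  33.9] [20.2 89.1] 88.95 px [246 202] [255 242]
blank back x [472.09562477 472.13770679 472.1797937  472.22188549]
base [620.5   4.7] [ 29.6 187.1] 88.67 px [256 136] [269 217]
block [532.7 256.8] [151.7  76.9] 5.85 px [130 182] [169 252]
bar [490.3 241.2] [14.3 35.3] 10.1 px [136 235] [153 243]
[ 18 140 135]
[38 91 84]
```

View pics/crop.png

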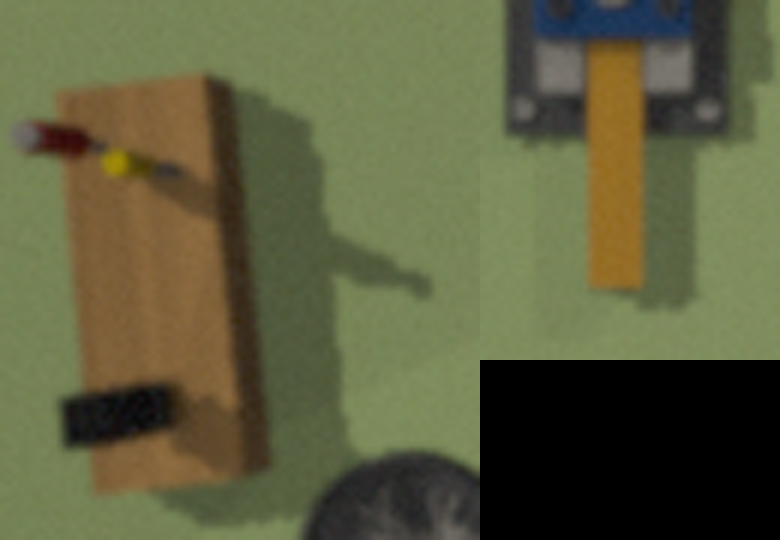

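The crop (6x, offset 125,170) shows the block's top corners at (57,92), (205,73), (243,470) and (93,493). The bar's left (top) edge runs from (62,403) to (68,447). The blank's back end is clean, at crop row 290.

```bash
python3 - <<'E'
from h import *
c=cm("top")
P=np.array([ray(c,(125+u/6-.5+.08,170+v/6-.5+.08),.04) for u,v in[(57,92),(205,73),(243,470),(93,493)]])*1000
print(np.round(P,1)); ctr=P.mean(0)
ax=(P[0]+P[1]-P[2]-P[3]); yaw=np.arctan2(ax[1],ax[0]); print("block",ctr[:2],"yaw",yaw, [np.linalg.norm(P[i]-P[i-1]).round(1) for i in range(4)])
print("hole",ctr[:2]-45*np.array([np.cos(yaw),np.sin(yaw)]))
e=np.array([ray(c,(125+u/6-.42,170+v/6-.42),.118) for u,v in[(62,403),(68,447)]])*1000
print("bar top far edge",e[:,:2], "mid",e.mean(0))
# jig: base plate corners in right crop
b=np.array([ray(c,(228+(u-480)/6-.42,195+v/6-.42),.012) for u,v in[(506,133),(728,138)]])*1000; print("base back corners",b[:,:2])
q=np.array([ray(c,(228+(u-480)/6-.42,195+v/6-.42),.026) for u,v in[(590,288),(642,290),(588,45),(640,45)]])*1000; print("blank top pts",q[:,:2])
E
```

```text
[[604.4 291.5  40. ]
 [610.3 236.2  40. ]
 [464.  222.2  40. ]
 [456.7 277.4  40. ]]
block [533.87581528 256.80660033] yaw 0.09514796234326865 [np.float64(148.4), np.float64(55.6), np.float64(146.9), np.float64(55.7)]
hole [489.07935719 252.53139951]
bar top far edge [[494.30414392 260.26594352]
 [479.85146727 258.19841801]] mid [487.07780559 259.23218077 118.        ]
base back corners [[529.03661154  76.64275976]
 [525.42957988  -7.68749138]]
blank top pts [[471.15505041  45.01170125]
 [470.05520754  25.71159798]
 [561.36879668  44.1084411 ]
 [560.95579932  24.62993382]]
```

Call:
play_rows:
  commands:
    - [0, 3, 2.5, 0, 0.08]
    - [0, 6.5, 6, 0, 0.16]
    - [0, 10, 9.5, 0, 0.24]
    - [0, 13.5, 13, 0, 0.32]
    - [0, 17, 16.5, 0, 0.4]
    - [0, 20.5, 20, 0, 0.48]
    - [0, 24, 23.5, 0, 0.54]
    - [0, 27, 27, 0, 0.6]

```text
clock: 0.9
eef_pos: [0.447, -0.328, 0.2311]
eef_rot: [-0.0, 0.903, 0.429, 0.0]
ft_force: [0.4, -1.2, -0.3]
opening: 0.0852
```

```bash
python3 - <<'E'
from h import *
o=manip.get_obs();print(o['clock'],o['qpos'].round(3),o['eef_pos'],o['eef_rot'].round(4),o['ft_force'])
K,R,t=cm("wrist");print(K,-R.T@t,R)
E
```

```text
0.9 [ 0.9    0.418 -0.46   1.687  0.205  1.085 -0.305] [ 0.44695972 -0.32796005  0.23108659] [-2.000e-04  9.031e-01  4.294e-01  1.000e-04] [ 0.39101053 -1.17681794 -0.26700153]
[[303.93438245   0.         255.47142311]
 [  0.         303.93438245 193.76829284]
 [  0.           0.           1.        ]] [ 0.48985402 -0.27577078  0.37390191] [[ 7.75803284e-01 -6.30974478e-01 -6.87236909e-04]
 [-6.08511979e-01 -7.48472066e-01  2.63633718e-01]
 [-1.66860525e-01 -2.04109712e-01 -9.64622616e-01]]
```

Call:
play_rows:
  commands:
    - [0, 0.2, 4, 0, 0.08]
    - [0, 0.4, 8.7, 0, 0.16]
    - [0, 0.6, 13.4, 0, 0.24]
    - [0, 0.9, 18.1, 0, 0.32]
    - [0, 1.2, 22.8, 0, 0.4]
    - [0, 1.5, 27.5, 0, 0.48]
    - [0, 1.8, 32.2, 0, 0.56]
    - [0, 2, 36.9, 0, 0.64]

```text
clock: 1.7
eef_pos: [0.4653, 0.0408, 0.2312]
eef_rot: [0.0, 0.722, 0.692, -0.0]
ft_force: [0.8, 0.2, -0.0]
opening: 0.0856
```

Call:
play_rows:
  commands:
    - [0, 0.3, 4, -0.5, 0.05]
    - [0, 0.6, 8, -1, 0.1]
    - [0, 0.9, 12, -2, 0.13]
    - [0, 1.2, 16, -3, 0.13]
    - [0, 1.5, 19, -4, 0.13]
    - [0, 1.8, 20.5, -5, 0.13]
    - [0, 1.8, 20.5, -5.5, 0.13]
    - [0, 1.8, 20.5, -5.5, 0.13]

```text
clock: 2.5
eef_pos: [0.483, 0.2434, 0.1752]
eef_rot: [-0.0, 0.677, 0.736, -0.001]
ft_force: [0.3, -0.6, 0.6]
opening: 0.0853
```

```bash
python3 - <<'E'
from h import *
o=manip.get_obs();c=cm("wrist")
a=snapshot("wrist")
print(o['clock'],o['qpos'].round(3),o['eef_pos'].round(4),o['eef_rot'].round(4),o['ft_force'])
cv2.imwrite("pics/w1.png",a); np.savez("w1.npz",K=c[0],R=c[1],t=c[2])
cv2.imwrite("pics/w1b.png",cv2.resize(a,(800,600),interpolation=cv2.INTER_CUBIC))
E
```

```text
2.5 [-0.034  0.503 -0.726  1.799  0.392  0.991 -0.834] [0.483  0.2434 0.1752] [-3.000e-04  6.766e-01  7.363e-01 -1.200e-03] [ 0.30068384 -0.60558945  0.59807541]
```

View pics/w1b.png

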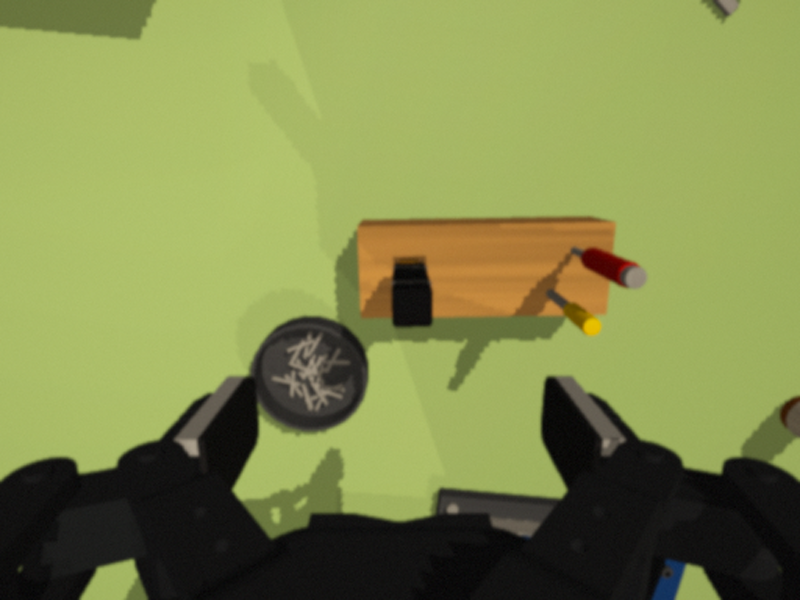

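The wrist view shows the bar at about (412,300). Its black top face spans about (393–432, 283–325), with the grip's lower end and some brass visible at v≈262. The block's top runs from (358,220) to (612,316). The tin at (310,372) is clear of the grasp.

```bash
python3 - <<'E'
from h import *
a=cv2.imread("pics/w1.png");d=np.load("w1.npz");c=(d['K'],d['R'],d['t'])
hsv=cv2.cvtColor(a,cv2.COLOR_BGR2HSV)
dk=np.zeros(a.shape[:2],np.uint8);dk[160:215,246:282]=(hsv[160:215,246:282,2]<65)*255
for v in range(162,212,3):
    u=np.where(dk[v])[0]; print(v,(u.min(),u.max()) if len(u) else None,end=' ')
v=np.where(dk[:,262])[0];print("\ncol262",v.min(),v.max())
vb=v.max()+.5
# top face: near edge at vb ; sides from rows near vb
u=np.where(dk[int(vb)-4])[0];l,r=u.min()-.5,u.max()+.5
pl,pr=ray(c,(l,vb),.118)*1e3,ray(c,(r,vb),.118)*1e3
print("near edge",pl.round(1),pr.round(1),np.linalg.norm(pl-pr))
ax=(pr-pl)/np.linalg.norm(pr-pl);print("yaw bar",np.arctan2(ax[1],ax[0]))
n=np.array([-np.sin(.09),np.cos(.09)]);print("bar centre by near edge",((pl+pr)/2)[:2]+9*n)
wood=cv2.inRange(hsv,(5,120,90),(22,255,255));wood[:135]=0;wood[210:]=0;wood[:,:222]=0;wood[:,400:]=0
cs,_=cv2.findContours(wood,cv2.RETR_EXTERNAL,cv2.CHAIN_APPROX_NONE)
k=max(cs,key=cv2.contourArea).reshape(-1,2);print(k.min(0),k.max(0))
B=np.array([ray(c,p,.04)[:2] for p in k])*1e3;r=cv2.minAreaRect(B.astype(np.float32));print("block",r)
# near-side (bottom) edge line fit
for lo,hi in((285,345),):
    s=[];
    for u in range(lo,hi,5): w=np.where(wood[:,u])[0]; s.append(ray(c,(u,w.max()+.5),.04)*1e3)
    s=np.array(s);p=np.polyfit(s[:,0],s[:,1],1);print("near edge yaw",np.arctan(p[0]),np.polyval(p,488))
s=[]
for v in range(150,195,5): w=np.where(wood[v])[0]; s.append(ray(c,(w.min()-.5,v),.04)*1e3)
print("left edge",np.array(s)[:,:2].round(1)[[0,4,8]])
E
```

```text
162 None 165 None 168 (np.int64(265), np.int64(269)) 171 (np.int64(253), np.int64(271)) 174 (np.int64(252), np.int64(272)) 177 (np.int64(252), np.int64(272)) 180 (np.int64(252), np.int64(273)) 183 (np.int64(251), np.int64(274)) 186 (np.int64(251), np.int64(275)) 189 (np.int64(251), np.int64(275)) 192 (np.int64(251), np.int64(275)) 195 (np.int64(251), np.int64(275)) 198 (np.int64(251), np.int64(275)) 201 (np.int64(252), np.int64(275)) 204 (np.int64(251), np.int64(276)) 207 (np.int64(252), np.int64(275)) 210 None 
col262 169 208
near edge [480. 245. 118.] [497.9 246.6 118. ] 17.9755055620441
yaw bar 0.08532058688917475
bar centre by near edge [488.0961917  254.76617403]
[229 139] [399 203]
block ((536.1497802734375, 260.26904296875), (157.51280212402344, 59.26613235473633), 5.764289379119873)
near edge yaw 0.10498307424932815 225.34599189803683
left edge [[456.1 273.6]
 [457.3 255.1]
 [459.4 236.1]]
```

Call:
play_rows:
  commands:
    - [0, 0.3, 0.6, 0, 0.01]
    - [0, 0.5, 1.05, -1.5, 0.01]
    - [0, 0.5, 1.05, -4, 0.01]
    - [0, 0.5, 1.05, -7, 0.01]
    - [0, 0.5, 1.05, -9.5, 0.01]
    - [0, 0.5, 1.05, -11.5, 0.01]
    - [0, 0.5, 1.05, -12.2, 0.01]
    - [0, 0.5, 1.05, -12.2, 0.01]

```text
clock: 3.35
eef_pos: [0.4881, 0.2543, 0.0532]
eef_rot: [-0.0, 0.673, 0.74, -0.001]
ft_force: [0.0, 0.2, 1.8]
opening: 0.0854
```

Call:
play_rows:
  commands:
    - [0.3, 0, 0, 0, 0]
    - [0.5, 0, 0, 0, 0]
    - [0.65, 0, 0, 0, 0]
    - [0.75, 0, 0, 0, 0]
    - [0.85, 0, 0, 0, 0]
    - [1, 0, 0, 0, 0]
    - [1, 0, 0, 0, 0]
    - [1, 0, 0, 0, 0]

```text
clock: 4.15
eef_pos: [0.4889, 0.2548, 0.0547]
eef_rot: [0.0, 0.673, 0.739, 0.0]
ft_force: [0.2, -1.2, 5.8]
opening: 0.0175
```

Call:
play_rows:
  commands:
    - [1, 0, 0, 0.5, 0]
    - [1, 0, 0, 1.5, 0]
    - [1, 0, 0, 3, 0]
    - [1, 0, 0, 5, 0]
    - [1, 0, 0, 7, 0]
    - [1, 0, 0, 8.5, 0]
    - [1, 0, 0, 9, 0]
    - [1, 0, 0, 9, 0]

```text
clock: 4.95
eef_pos: [0.4888, 0.2548, 0.145]
eef_rot: [0.0, 0.673, 0.74, 0.001]
ft_force: [0.0, -0.1, -1.8]
opening: 0.0171
```

```bash
python3 - <<'E'
from h import *
o=manip.get_obs();a=snapshot("side");w=snapshot("wrist")
print(o['clock'],o['qpos'].round(3),o['eef_pos'].round(4),o['eef_rot'].round(4),o['ft_force'],o['opening'])
K,R,t=cm("side")
p=proj((K,R,t),o['eef_pos']);print(p)
x,y=int(p[0]),int(p[1]);crop=a[max(0,y-60):y+60,max(0,x-50):x+50]
cv2.imwrite("pics/s2.png",np.hstack([cv2.resize(crop,(400,480),interpolation=cv2.INTER_CUBIC),cv2.resize(w[:,100:420],(400,480),interpolation=cv2.INTER_CUBIC)]))
E
```

```text
4.95 [-0.069  0.55  -0.706  1.815  0.435  0.936 -0.871] [0.4888 0.2548 0.145 ] [2.000e-04 6.732e-01 7.395e-01 6.000e-04] [ 0.0288636  -0.08354641 -1.78514585] 0.01711422463671752
[134.25017503 105.40967329]
```

View pics/s2.png

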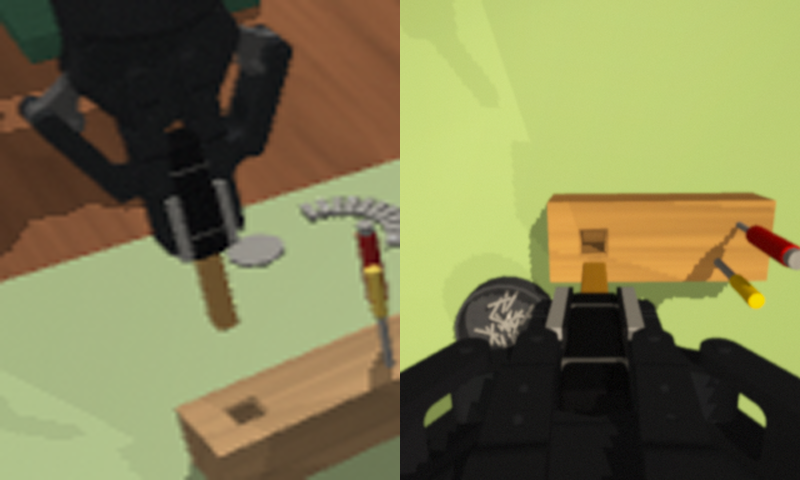

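The bar is held upright, with the brass foot straight below the fingers. The empty hole shows at (594,240) in the right panel, and nothing else was disturbed.

```bash
python3 - <<'E'
from h import *
c=cm("wrist");f=lambda u,v:(100+(u-400)*.8-.1,v*.8-.1)
for n,z,pts in(("hole",.04,[(582,229),(608,229),(608,252),(582,252)]),("foot low far edge",.098,[(583,263),(606,263)])):
    P=np.array([ray(c,f(*p),z)*1e3 for p in pts]);print(n,P[:,:2].round(1).tolist(),P.mean(0).round(1))
E
```

```text
hole [[479.8, 262.5], [497.1, 264.1], [498.7, 248.2], [481.2, 246.5]] [489.2 255.3  40. ]
foot low far edge [[482.6, 258.2], [494.5, 259.3]] [488.5 258.8  98. ]
```

Call:
play_rows:
  commands:
    - [1, -0.5, -2.5, 0, -0.02]
    - [1, -1.4, -6.5, 0, -0.04]
    - [1, -2.4, -11, 0, -0.06]
    - [1, -3.4, -15.5, 0, -0.08]
    - [1, -4.4, -19.5, 0, -0.1]
    - [1, -4.9, -21.5, 0, -0.11]
    - [1, -4.9, -21.9, -1.5, -0.11]
    - [1, -4.9, -21.9, -3, -0.11]

```text
clock: 5.85
eef_pos: [0.4392, 0.0339, 0.1135]
eef_rot: [0.0, 0.714, 0.7, -0.0]
ft_force: [0.1, -1.0, -1.5]
opening: 0.0174
```

Call:
play_rows:
  commands:
    - [1, 0, 0, -1.5, 0]
    - [1, 0, 0, -3, 0]
    - [1, 0, 0, -4.2, 0]
    - [1, 0, 0, -5, 0]
    - [1, 0, 0, -5.3, 0]
    - [1, 0, 0, -5.3, 0]
    - [1, 0, 0, -5.3, 0]
    - [1, 0, 0, -5.3, 0]

```text
clock: 6.65
eef_pos: [0.4399, 0.0357, 0.0617]
eef_rot: [0.0, 0.713, 0.701, 0.0]
ft_force: [-0.7, -0.4, -1.2]
opening: 0.0171
```

```bash
python3 - <<'E'
from h import *
o=manip.get_obs();a=snapshot("side");w=snapshot("top");cw=cm("wrist");ww=snapshot("wrist")
print(o['clock'],o['eef_pos'].round(4),o['eef_rot'].round(4),o['ft_force'],o['opening'])
p=proj(cm("side"),[.465,.035,.03]);print(p);x,y=p.astype(int)
cv2.imwrite("pics/s3.png",np.hstack([cv2.resize(a[y-40:y+35,x-50:x+50],(800,600),interpolation=cv2.INTER_CUBIC)[:, :800]])[:, :])
q=ww[60:384,90:420]
cv2.imwrite("pics/s3.png",np.hstack([cv2.resize(a[y-50:y+35,x-35:x+35],(400,486),interpolation=cv2.INTER_CUBIC),cv2.resize(q,(400,393)) if 0 else cv2.resize(ww[60:384,120:387],(400,486),interpolation=cv2.INTER_CUBIC)]))
E
```

```text
6.65 [0.4399 0.0357 0.0617] [3.000e-04 7.128e-01 7.014e-01 3.000e-04] [-0.71692904 -0.39604335 -1.24723799] 0.017144587561962646
[176.63510581 213.41689532]
```

View pics/s3.png

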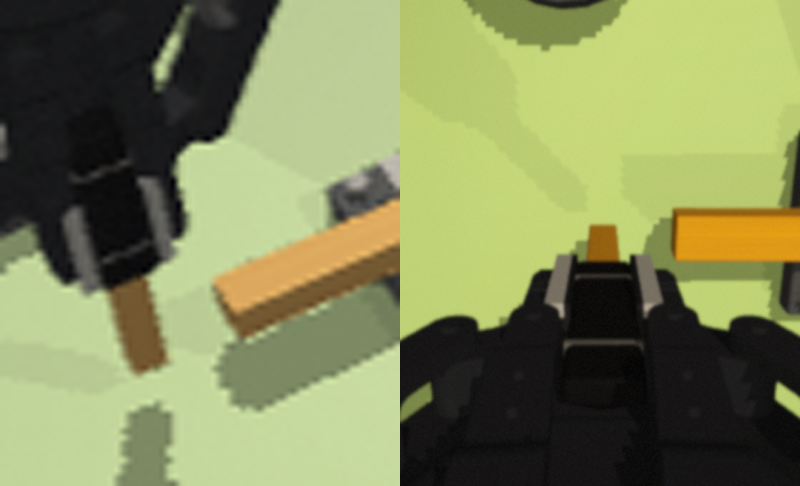

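Left panel: the foot hangs clear, at about blank height and in line with the blank's end. Right panel: the blank's end face is at u≈674, rows 210–261. The foot's end spans u 588–617, with its far edge at v≈226.

```bash
python3 - <<'E'
from h import *
c=cm("wrist");f=lambda u,v:(120+(u-400)/1.498-.2,60+v/1.5-.2)
for n,z,pts in(("blank end",.026,[(674,216),(678,261),(800,214),(800,262)]),("foot far edge",.015,[(588,226),(617,226)]),("foot far edge@12",.012,[(588,226),(617,226)])):
    P=np.array([ray(c,f(*p),z)*1e3 for p in pts]);print(n,P[:,:2].round(1).tolist())
c=cm("side");o=manip.get_obs()['eef_pos']
p=proj(c,[.465,.035,.03]);x,y=p.astype(int)
for X in([o[0],o[1],.015],[o[0]+.006,o[1]-.006,.015],[o[0]-.006,o[1]-.006,.015]):
    q=proj(c,X); print("pred foot corner in crop",((q[0]-x+35+.5)*400/70,(q[1]-y+50+.5)*486/85))
E
```

```text
blank end [[469.7, 47.2], [471.9, 27.4], [521.3, 47.3], [523.3, 26.1]]
foot far edge [[433.9, 39.8], [446.6, 39.6]]
foot far edge@12 [[433.8, 38.9], [446.7, 38.6]]
pred foot corner in crop (np.float64(143.43853260824045), np.float64(350.8376779616468))
pred foot corner in crop (np.float64(167.31862526009147), np.float64(354.74532006103436))
pred foot corner in crop (np.float64(133.86030703442688), np.float64(369.8689093164881))
```

Call:
play_rows:
  commands:
    - [1, 0.3, 0, 0.1, 0]
    - [1, 0.7, 0, 0.1, 0]
    - [1, 1.1, 0, 0.1, 0]
    - [1, 1.5, 0, 0.1, 0]
    - [1, 1.8, 0, 0.1, 0]
    - [1, 1.9, 0, 0.1, 0]
    - [1, 1.9, 0, 0.1, 0]
    - [1, 1.9, 0, 0.1, 0]

```text
clock: 7.6
eef_pos: [0.4584, 0.0357, 0.0622]
eef_rot: [-0.0, 0.713, 0.701, -0.0]
ft_force: [-0.2, 0.8, -2.0]
opening: 0.0174
```

Call:
play_rows:
  commands:
    - [1, 0.05, 0, 0, 0]
    - [1, 0.1, 0, 0, 0]
    - [1, 0.15, 0, 0, 0]
    - [1, 0.2, 0, 0, 0]
    - [1, 0.25, 0, 0, 0]
    - [1, 0.3, 0, 0, 0]
    - [1, 0.35, 0, 0, 0]
    - [1, 0.4, 0, 0, 0]

```text
clock: 8.4
eef_pos: [0.4626, 0.0357, 0.0623]
eef_rot: [-0.0, 0.713, 0.701, -0.0]
ft_force: [0.5, -0.2, -0.9]
opening: 0.0176
```

Call:
play_rows:
  commands:
    - [1, 0.04, 0, 0, 0]
    - [1, 0.08, 0, 0, 0]
    - [1, 0.12, 0, 0, 0]
    - [1, 0.16, 0, 0, 0]
    - [1, 0.2, 0, 0, 0]
    - [1, 0.24, 0, 0, 0]
    - [1, 0.27, 0, 0, 0]
    - [1, 0.3, 0, 0, 0]

```text
clock: 9.2
eef_pos: [0.465, 0.0355, 0.0621]
eef_rot: [-0.0, 0.713, 0.701, -0.001]
ft_force: [-3.1, -0.3, 0.4]
opening: 0.0171
```

Call:
play_rows:
  commands:
    - [1, 0.03, 0, 0, 0]
    - [1, 0.06, 0, 0, 0]
    - [1, 0.09, 0, 0, 0]
    - [1, 0.12, 0, 0, 0]
    - [1, 0.15, 0, 0, 0]
    - [1, 0.18, 0, 0, 0]
    - [1, 0.2, 0, 0, 0]
    - [1, 0.2, 0, 0, 0]

```text
clock: 10.0
eef_pos: [0.4677, 0.0357, 0.0623]
eef_rot: [-0.0, 0.713, 0.701, 0.0]
ft_force: [-2.0, -0.0, -0.3]
opening: 0.0174
```

Call:
play_rows:
  commands:
    - [1, 0.03, 0, 0, 0]
    - [1, 0.06, 0, 0, 0]
    - [1, 0.09, 0, 0, 0]
    - [1, 0.12, 0, 0, 0]
    - [1, 0.15, 0, 0, 0]
    - [1, 0.18, 0, 0, 0]
    - [1, 0.2, 0, 0, 0]
    - [1, 0.2, 0, 0, 0]

```text
clock: 10.8
eef_pos: [0.4696, 0.0357, 0.0623]
eef_rot: [-0.0, 0.713, 0.701, 0.0]
ft_force: [-1.8, 0.1, -1.5]
opening: 0.0173
```

Call:
play_rows:
  commands:
    - [1, 0.03, 0, 0, 0]
    - [1, 0.06, 0, 0, 0]
    - [1, 0.09, 0, 0, 0]
    - [1, 0.12, 0, 0, 0]
    - [1, 0.15, 0, 0, 0]
    - [1, 0.18, 0, 0, 0]
    - [1, 0.2, 0, 0, 0]
    - [1, 0.2, 0, 0, 0]

```text
clock: 11.6
eef_pos: [0.4716, 0.0357, 0.0623]
eef_rot: [0.0, 0.713, 0.701, 0.0]
ft_force: [-2.4, -0.0, -2.3]
opening: 0.0172
```

```bash
python3 - <<'E'
from h import *
F=[];P=[]
for i in range(6):
    o=manip.get_obs();F.append(o['ft_force']);P.append(o['eef_pos']);snapshot("top")
print(np.round(F,2).tolist(),np.round(np.array(P)*1e3,2).tolist(),manip.get_obs()['clock'])
E
```

```text
[[-2.39, -0.0, -2.27], [-1.77, 0.39, -1.18], [-1.65, -0.3, -0.92], [-1.22, -0.82, -1.46], [-1.54, 0.3, -1.49], [-1.91, -0.14, -1.77]] [[471.63, 35.68, 62.28], [471.63, 35.67, 62.27], [471.61, 35.69, 62.28], [471.61, 35.68, 62.27], [471.64, 35.67, 62.29], [471.65, 35.7, 62.28]] 11.9
```

Call:
play_rows:
  commands:
    - [1, 0.03, 0, 0, 0]
    - [1, 0.06, 0, 0, 0]
    - [1, 0.09, 0, 0, 0]
    - [1, 0.12, 0, 0, 0]
    - [1, 0.15, 0, 0, 0]
    - [1, 0.17, 0, 0, 0]
    - [1, 0.18, 0, 0, 0]
    - [1, 0.18, 0, 0, 0]

```text
clock: 12.7
eef_pos: [0.4734, 0.0357, 0.0623]
eef_rot: [-0.0, 0.713, 0.701, 0.0]
ft_force: [-2.2, 0.1, -0.9]
opening: 0.0176
```

Call:
play_rows:
  commands:
    - [1, 0.03, 0, 0, 0]
    - [1, 0.06, 0, 0, 0]
    - [1, 0.09, 0, 0, 0]
    - [1, 0.12, 0, 0, 0]
    - [1, 0.15, 0, 0, 0]
    - [1, 0.17, 0, 0, 0]
    - [1, 0.18, 0, 0, 0]
    - [1, 0.18, 0, 0, 0]

```text
clock: 13.5
eef_pos: [0.4752, 0.0357, 0.0623]
eef_rot: [0.0, 0.713, 0.701, 0.0]
ft_force: [-1.8, -0.1, -1.2]
opening: 0.0174
```

Call:
play_rows:
  commands:
    - [1, 0.03, 0, 0, 0]
    - [1, 0.06, 0, 0, 0]
    - [1, 0.09, 0, 0, 0]
    - [1, 0.12, 0, 0, 0]
    - [1, 0.15, 0, 0, 0]
    - [1, 0.18, 0, 0, 0]
    - [1, 0.2, 0, 0, 0]
    - [1, 0.2, 0, 0, 0]

```text
clock: 14.3
eef_pos: [0.4772, 0.0357, 0.0623]
eef_rot: [0.0, 0.713, 0.701, 0.0]
ft_force: [-2.5, 0.4, 0.1]
opening: 0.0176
```

Call:
play_rows:
  commands:
    - [1, 0.03, 0, 0, 0]
    - [1, 0.06, 0, 0, 0]
    - [1, 0.09, 0, 0, 0]
    - [1, 0.12, 0, 0, 0]
    - [1, 0.15, 0, 0, 0]
    - [1, 0.18, 0, 0, 0]
    - [1, 0.2, 0, 0, 0]
    - [1, 0.2, 0, 0, 0]

```text
clock: 15.1
eef_pos: [0.4792, 0.0357, 0.0623]
eef_rot: [0.0, 0.713, 0.701, 0.0]
ft_force: [-1.7, 0.6, -0.1]
opening: 0.0173
```

Call:
play_rows:
  commands:
    - [1, 0.03, 0, 0, 0]
    - [1, 0.06, 0, 0, 0]
    - [1, 0.09, 0, 0, 0]
    - [1, 0.12, 0, 0, 0]
    - [1, 0.15, 0, 0, 0]
    - [1, 0.18, 0, 0, 0]
    - [1, 0.2, 0, 0, 0]
    - [1, 0.2, 0, 0, 0]

```text
clock: 15.9
eef_pos: [0.4813, 0.0357, 0.0623]
eef_rot: [0.0, 0.713, 0.701, 0.0]
ft_force: [-1.2, -0.0, -1.7]
opening: 0.0173
```

Call:
play_rows:
  commands:
    - [1, 0.03, 0, 0, 0]
    - [1, 0.06, 0, 0, 0]
    - [1, 0.09, 0, 0, 0]
    - [1, 0.12, 0, 0, 0]
    - [1, 0.15, 0, 0, 0]
    - [1, 0.18, 0, 0, 0]
    - [1, 0.2, 0, 0, 0]
    - [1, 0.2, 0, 0, 0]

```text
clock: 16.7
eef_pos: [0.4832, 0.0357, 0.0623]
eef_rot: [0.0, 0.713, 0.701, 0.0]
ft_force: [-2.3, 0.1, -0.6]
opening: 0.017
```

Call:
play_rows:
  commands:
    - [1, 0.03, 0, 0, 0]
    - [1, 0.06, -0.01, 0, 0]
    - [1, 0.09, -0.02, 0, 0]
    - [1, 0.12, -0.02, 0, 0]
    - [1, 0.15, -0.02, 0, 0]
    - [1, 0.18, -0.02, 0, 0]
    - [1, 0.2, -0.02, 0, 0]
    - [1, 0.2, -0.02, 0, 0]

```text
clock: 17.5
eef_pos: [0.4853, 0.0355, 0.0623]
eef_rot: [-0.0, 0.713, 0.701, 0.0]
ft_force: [-2.1, -0.4, -0.2]
opening: 0.0173
```

Call:
play_rows:
  commands:
    - [1, 0.03, 0, 0, 0]
    - [1, 0.06, 0, 0, 0]
    - [1, 0.09, 0, 0, 0]
    - [1, 0.12, 0, 0, 0]
    - [1, 0.15, 0, 0, 0]
    - [1, 0.18, 0, 0, 0]
    - [1, 0.2, 0, 0, 0]
    - [1, 0.2, 0, 0, 0]

```text
clock: 18.3
eef_pos: [0.4872, 0.0355, 0.0623]
eef_rot: [-0.0, 0.713, 0.701, 0.0]
ft_force: [-2.3, -1.0, -1.5]
opening: 0.0173
```

Call:
play_rows:
  commands:
    - [1, 0.03, 0, 0, 0]
    - [1, 0.06, 0, 0, 0]
    - [1, 0.09, 0, 0, 0]
    - [1, 0.12, 0, 0, 0]
    - [1, 0.15, 0, 0, 0]
    - [1, 0.18, 0, 0, 0]
    - [1, 0.2, 0, 0, 0]
    - [1, 0.2, 0, 0, 0]

```text
clock: 19.1
eef_pos: [0.4893, 0.0355, 0.0623]
eef_rot: [0.0, 0.713, 0.701, 0.0]
ft_force: [-1.7, -0.3, 0.4]
opening: 0.0172
```

Call:
play_rows:
  commands:
    - [1, 0.03, 0, 0, 0]
    - [1, 0.06, 0, 0, 0]
    - [1, 0.09, 0, 0, 0]
    - [1, 0.12, 0, 0, 0]
    - [1, 0.15, 0, 0, 0]
    - [1, 0.18, 0, 0, 0]
    - [1, 0.2, 0, 0, 0]
    - [1, 0.2, 0, 0, 0]

```text
clock: 19.9
eef_pos: [0.4913, 0.0355, 0.0623]
eef_rot: [0.0, 0.713, 0.701, 0.0]
ft_force: [-2.1, -0.4, -0.6]
opening: 0.0173
```

Call:
play_rows:
  commands:
    - [1, 0.03, 0, 0, 0]
    - [1, 0.06, 0, 0, 0]
    - [1, 0.09, 0, 0, 0]
    - [1, 0.12, 0, 0, 0]
    - [1, 0.15, 0, 0, 0]
    - [1, 0.18, 0, 0, 0]
    - [1, 0.2, 0, 0, 0]
    - [1, 0.2, 0, 0, 0]

```text
clock: 20.7
eef_pos: [0.4925, 0.0354, 0.0622]
eef_rot: [-0.0, 0.713, 0.701, -0.001]
ft_force: [-5.4, 0.1, 2.4]
opening: 0.0173
```

Force has risen to 5.4 N and the arm moved 1.2 mm of the 2 mm commanded, so this is probably the stop. I'll confirm with a small further nudge.

Call:
play_rows:
  commands:
    - [1, 0, 0, 0, 0]
    - [1, 0.01, 0, 0, 0]
    - [1, 0.02, 0, 0, 0]
    - [1, 0.03, 0, 0, 0]
    - [1, 0.04, 0, 0, 0]
    - [1, 0.04, 0, 0, 0]
    - [1, 0.04, 0, 0, 0]
    - [1, 0.04, 0, 0, 0]

```text
clock: 21.5
eef_pos: [0.4925, 0.0355, 0.0622]
eef_rot: [-0.0, 0.713, 0.702, -0.001]
ft_force: [-7.0, 0.3, 2.6]
opening: 0.0172
```

```bash
python3 - <<'E'
from h import *
F=[];P=[]
for i in range(3):
    o=manip.get_obs();F.append(o['ft_force']);P.append(o['eef_pos']);a=snapshot("top")
print(np.round(F,2).tolist(),np.round(np.array(P)*1e3,2).tolist(),manip.get_obs()['clock'])
E
```

```text
[[-6.96, 0.27, 2.62], [-5.13, 0.34, 3.18], [-5.88, -0.11, 2.75]] [[492.54, 35.48, 62.15], [492.58, 35.46, 62.17], [492.56, 35.47, 62.16]] 21.65
```

The blank is home: no further motion, with the push at about 6 N against about 2 N sliding. Now backing off.

Call:
play_rows:
  commands:
    - [1, -0.1, 0, 0, 0]
    - [1, -0.3, 0, 0, 0]
    - [1, -0.8, 0, 0, 0]
    - [1, -1.5, 0, 0, 0]
    - [1, -2.3, 0, 0, 0]
    - [1, -3, 0, 0, 0]
    - [1, -3, 0, 0.5, 0]
    - [1, -3, 0, 2, 0]

```text
clock: 22.45
eef_pos: [0.4628, 0.0354, 0.0821]
eef_rot: [-0.001, 0.713, 0.702, -0.001]
ft_force: [0.3, -0.3, -1.0]
opening: 0.0172
```

Call:
play_rows:
  commands:
    - [1, 0, 0, 2, 0]
    - [1, 0, 0, 4, 0]
    - [1, 0, 1, 6, 0]
    - [1, 0.3, 4, 6.8, 0.02]
    - [1, 0.8, 8, 6.8, 0.05]
    - [1, 1.4, 12, 6.8, 0.07]
    - [1, 2, 16, 6.8, 0.09]
    - [1, 2.3, 19, 6.8, 0.11]

```text
clock: 23.25
eef_pos: [0.4868, 0.2284, 0.1509]
eef_rot: [-0.0, 0.672, 0.74, 0.001]
ft_force: [0.6, 0.1, -1.0]
opening: 0.0172
```

```bash
python3 - <<'E'
from h import *
o=manip.get_obs()
print(o['clock'],o['eef_pos'].round(4),o['eef_rot'].round(4),o['ft_force'],o['opening'])
E
```

```text
23.25 [0.4868 0.2284 0.1509] [-2.000e-04  6.723e-01  7.403e-01  9.000e-04] [ 0.61549153  0.14793734 -0.99820789] 0.017154745477923394
```

Call:
play_rows:
  commands:
    - [1, 0.1, 1, 0, 0]
    - [1, 0.2, 2, 0, 0]
    - [1, 0.24, 2.8, -0.5, 0]
    - [1, 0.24, 2.9, -1.5, 0]
    - [1, 0.24, 2.9, -3, 0]
    - [1, 0.24, 2.9, -4, 0]
    - [1, 0.24, 2.9, -4.5, 0]
    - [1, 0.24, 2.9, -4.5, 0]

```text
clock: 24.05
eef_pos: [0.4887, 0.2536, 0.1044]
eef_rot: [-0.0, 0.673, 0.739, -0.001]
ft_force: [0.2, 0.9, -1.2]
opening: 0.0172
```

```bash
python3 - <<'E'
from h import *
o=manip.get_obs();c=cm("wrist");w=snapshot("wrist");s=snapshot("side")
print(o['clock'],o['eef_pos'].round(4),o['eef_rot'].round(4),o['ft_force'],o['opening'])
np.savez("w2.npz",K=c[0],R=c[1],t=c[2])
p=proj(cm("side"),o['eef_pos']);x,y=p.astype(int)
cv2.imwrite("pics/s4.png",np.hstack([cv2.resize(w[150:240,220:295],(450,540),interpolation=cv2.INTER_CUBIC),cv2.resize(s[y-25:y+65,x-25:x+33],(348,540),interpolation=cv2.INTER_CUBIC)]))
b=o['eef_pos'];q=2*np.arctan2(o['eef_rot'][2],o['eef_rot'][1])-np.pi/2;print("jaw yaw",q)
for sx,sy in((-6,6),(6,6)):
    X=b+np.array([np.cos(q)*sx-np.sin(q)*sy,np.sin(q)*sx+np.cos(q)*sy,-46.7])/1e3
    u=proj(c,X);print("pred foot corner wrist crop",(u-[220,150]+.5)*6)
E
```

```text
24.05 [0.4887 0.2536 0.1044] [-2.000e-04  6.734e-01  7.393e-01 -8.000e-04] [ 0.20744856  0.90998857 -1.21452963] 0.017189777574525573
jaw yaw 0.09324999706990411
pred foot corner wrist crop [155.32925635 348.25543235]
pred foot corner wrist crop [265.34125258 348.32669546]
```

View pics/s4.png

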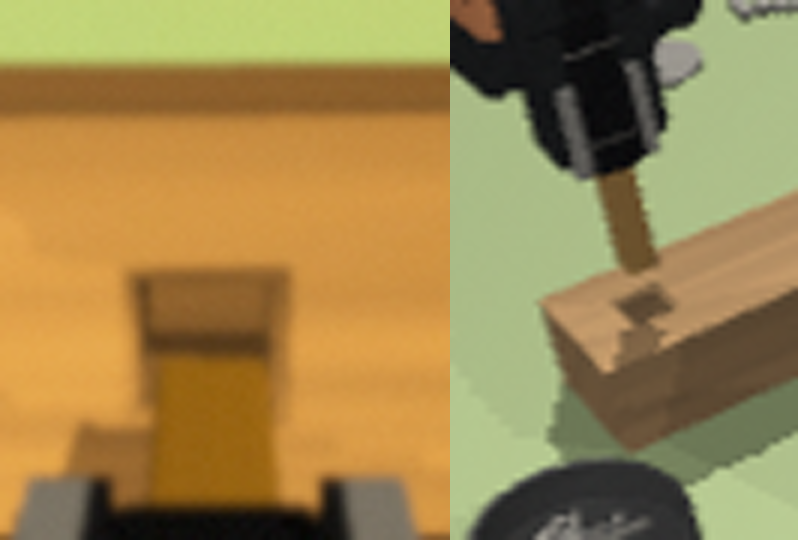

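The foot sits at crop u 156–270 and the hole at 131–291 with its far edge at v 270, so they are centred in x. In y I need 1.2 mm more to return to the pose I took it from.

Call:
play_rows:
  commands:
    - [1, 0.01, 0.12, 0, 0]
    - [1, 0.02, 0.12, 0, 0]
    - [1, 0.02, 0.12, -0.5, 0]
    - [1, 0.02, 0.12, -1, 0]
    - [1, 0.02, 0.12, -1.4, 0]
    - [1, 0.02, 0.12, -1.8, 0]
    - [1, 0.02, 0.12, -2.2, 0]
    - [1, 0.02, 0.12, -2.5, 0]

```text
clock: 24.95
eef_pos: [0.4891, 0.2556, 0.0798]
eef_rot: [-0.0, 0.673, 0.74, -0.0]
ft_force: [-0.1, -0.3, -0.7]
opening: 0.0175
```

Call:
play_rows:
  commands:
    - [1, 0, -0.04, -0.3, 0]
    - [1, 0, -0.06, -0.7, 0]
    - [1, 0, -0.06, -1.1, 0]
    - [1, 0, -0.06, -1.5, 0]
    - [1, 0, -0.06, -1.9, 0]
    - [1, 0, -0.06, -2.2, 0]
    - [1, 0, -0.06, -2.4, 0]
    - [1, 0, -0.06, -2.4, 0]

```text
clock: 25.75
eef_pos: [0.489, 0.255, 0.056]
eef_rot: [-0.0, 0.673, 0.74, -0.0]
ft_force: [0.7, -0.4, -1.1]
opening: 0.0173
```

Call:
play_rows:
  commands:
    - [1, 0, 0, -0.03, 0]
    - [1, 0, 0, -0.06, 0]
    - [1, 0, 0, -0.09, 0]
    - [1, 0, 0, -0.12, 0]
    - [1, 0, 0, -0.15, 0]
    - [1, 0, 0, -0.15, 0]
    - [1, 0, 0, -0.15, 0]
    - [1, 0, 0, -0.15, 0]

```text
clock: 26.55
eef_pos: [0.4892, 0.2551, 0.0548]
eef_rot: [0.0, 0.673, 0.74, 0.0]
ft_force: [-0.3, 0.3, -0.9]
opening: 0.0174
```

Call:
play_rows:
  commands:
    - [1, 0, 0, -0.03, 0]
    - [1, 0, 0, -0.06, 0]
    - [1, 0, 0, -0.09, 0]
    - [1, 0, 0, -0.12, 0]
    - [1, 0, 0, -0.12, 0]
    - [1, 0, 0, -0.12, 0]
    - [1, 0, 0, -0.12, 0]
    - [1, 0, 0, -0.12, 0]

```text
clock: 27.35
eef_pos: [0.4892, 0.2552, 0.0547]
eef_rot: [0.0, 0.673, 0.74, 0.0]
ft_force: [-3.3, -2.6, 11.5]
opening: 0.0174
```

The bar is on the hole's floor, at the same TCP height as when it was gripped (0.0547). I'll relax the load, open, and lift.

Call:
play_rows:
  commands:
    - [1, 0, 0, 0.1, 0]
    - [1, 0, 0, 0.1, 0]
    - [0.8, 0, 0, 0.1, 0]
    - [0.6, 0, 0, 0.1, 0]
    - [0.4, 0, 0, 0.1, 0]
    - [0.2, 0, 0, 0.1, 0]
    - [0, 0, 0, 0.1, 0]
    - [0, 0, 0, 0.1, 0]

```text
clock: 28.15
eef_pos: [0.4892, 0.2551, 0.0545]
eef_rot: [-0.0, 0.673, 0.74, -0.0]
ft_force: [0.8, 0.0, -0.4]
opening: 0.0846
```

Call:
play_rows:
  commands:
    - [0, 0, 0, 0.1, 0]
    - [0, 0, 0, 1, 0]
    - [0, 0, 0, 3, 0]
    - [0, 0, 0, 6, 0]
    - [0, 0, 0, 9, 0]
    - [0, 0, 0, 12, 0]
    - [0, 0, 0, 14, 0]
    - [0, 0, 0, 15, 0]

```text
clock: 28.95
eef_pos: [0.4896, 0.2557, 0.2072]
eef_rot: [0.001, 0.673, 0.74, 0.002]
ft_force: [0.8, -0.0, -0.8]
opening: 0.0856
```

Call:
play_rows:
  commands:
    - [0, -1, -1, 2, 0]
    - [0, -3, -3, 4, 0]
    - [0, -5, -6, 5, 0]
    - [0, -7, -9, 5, 0]
    - [0, -8, -12, 5, 0]
    - [0, -8, -14, 5, 0]
    - [0, -8, -15, 5, 0]
    - [0, -8, -15, 5, 0]

```text
clock: 29.75
eef_pos: [0.4093, 0.104, 0.2545]
eef_rot: [0.0, 0.674, 0.739, -0.0]
ft_force: [-0.3, 0.6, 0.2]
opening: 0.0854
```

```bash
python3 - <<'E'
from h import *
o=manip.get_obs();s=snapshot("side");t=snapshot("top")
print(o['clock'],o['eef_pos'].round(4),o['ft_force'],o['opening'])
s0=cv2.imread("pics/side0.png")
p=proj(cm("side"),[.488,.254,.06]).astype(int)
cv2.imwrite("pics/top9.png",t);cv2.imwrite("pics/side9.png",s)
cr=lambda i:cv2.resize(i[60:260,80:300],(396,360),interpolation=cv2.INTER_CUBIC)
cv2.imwrite("pics/f.png",np.hstack([cr(s0),cr(s)]))
d=cv2.absdiff(s,s0).max(2);m=cv2.morphologyEx((d>45).astype(np.uint8),cv2.MORPH_OPEN,np.ones((3,3)))
n,_,st,_=cv2.connectedComponentsWithStats(m);print(st[1:][st[1:,4]>15])
E
```

```text
29.75 [0.4093 0.104  0.2545] [-0.25068721  0.56380528  0.17518254] 0.08536743941535072
[[  37    0   95   76 3449]
 [ 131   37    6    7   34]
 [ 114   50   28   38  399]
 [  63   88   11   22   90]
 [ 179  207   16   27  322]
 [  62  310   98   74 2879]]
```

View pics/f.png

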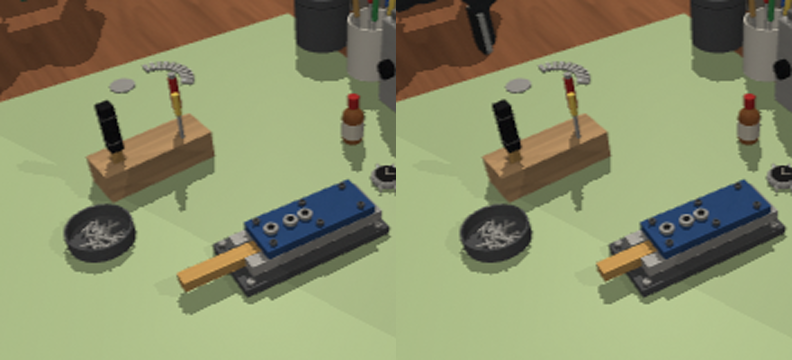

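The final side view (right) shows the bar standing back in its hole, the blank about 28 mm further in, and the tin, bottle and watch unchanged.

```bash
python3 - <<'E'
from h import *
for f in("side0","side9"):
    a=cv2.imread(f"pics/{f}.png");h=cv2.cvtColor(a,cv2.COLOR_BGR2HSV)
    m=cv2.inRange(h,(10,110,120),(25,255,255))[190:235,170:235]
    n,l,st,_=cv2.connectedComponentsWithStats(m);i=1+st[1:,4].argmax();ys,xs=np.where(l==i)
    k=xs.argmin();print(f,ray(cm("side"),(xs[k]+170,ys[k]+190),.026)*1e3)
manip.finish_job()
E
```

```text
side0 [469.75236885  40.64440987  26.        ]
side9 [497.76709269  41.25350476  26.        ]
the job is handed in; nothing more can be done
```

The blank is home against the stop, the tapping bar is back in its hole, and the job is handed in at about 30 s of the 72 s allowed. No verdict is reported.

- **Nudging:** I pushed the blank with the brass foot in steps of about 2 mm, and it slid at about 2 N. After about 28 mm the push rose to 5–7 N. A further 0.4 mm of command did not move the arm at all, so I took that as the stop and backed off. The force is only read at the end of each step, but the highest reading was 7.0 N, under the 12 N limit.
- **Bar:** It went back to the same height it was gripped at (fingertips 54.7 mm above the bench). It touched the hole's floor with an 11.5 N reading, and I relaxed that before opening the gripper. The last picture shows it standing upright.
- **Blank position:** In the side view its back end moved from x = 470 to 498 mm, matching where the foot stopped, so it did not rebound.
- **Other things:** Comparing the side pictures before and after, the only differences I made out were the blank, the arm and what I took to be the arm's shadow. No bystander looks moved.

No check failed, and the different views agreed to within about 2–4 mm.

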